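Shut the chalk tin with its double lid and lift the cap off alone

ROBOT

A 7-joint arm with a two-finger parallel gripper is mounted at the origin on the work surface. World frame = base frame: x ahead of the robot, y to its left, z up, the work surface at z = 0. Lengths are in m, angles in rad, forces in N, time in s.
With the tool pointing down it reaches from about 0.4 to 0.85 m from the base axis. Payload 10.4 kg.
Tool frame: the origin (TCP) lies at the centre of the arm's flange, where the gripper is bolted on; the fingertips stand 182 mm ahead of it and the grasp point (between the pads) lies r.grasp_offset ahead of it (r.grasp_offset is the distance from the TCP to the grasp point, in m); z points along the fingers, y is the line along which they close (so a half turn about z gives the same grasp; the last joint's range is limited). The gripper opens to 87 mm and grips with 3 to 60 N. Pads are 19 mm wide; open, the fingers measure 117 mm over their backs; the gripper's body (75 mm by 190 mm) begins 51 mm behind the grasp point.
Start: joints at [-1.202, 0.332, -0.065, 1.46, 0.022, 1.35, -0.088], TCP at [0.239, 0.578, 0.405] pointing down, gripper open.
Joint ranges: [-2.6, 2.6], [-0.5, 2.12], [-1.47, 1.34], [0.16, 2.42], [-1.27, 4.41], [0.06, 2.06], [-2.6, 2.6]. Speed limits (rad/s): [2.22, 2.22, 2.79, 2.79, 3.14, 3.14, 3.14].

INTERFACE

Orientations are given as a unit quaternion [x, y, z, w].
In Python, from bench import status, vision, job, spotter, r gives the robot as it stands. The module is installed in compiled form; this text tells all that it offers.
- The arm moves only by the tool play_rows, never from a script. Its argument "series" is a list of rows, each a list of 6 numbers: the shift along the tool's x, y, z each as a share of 150 mm, from -1 to 1, then the turn, a rotation vector about the tool's x, y, z each as a share of 30 degrees, from -1 to 1. In form: [[x, y, z, ax, ay, az], ...]. A call has 1 to 5 rows; each row is the pose to reach, as a shift and turn from the pose commanded when the call began, along the tool's axes at that moment; what a row does not reach only later rows make up. A row lasts 1/10 s, in which the tool goes at most 50 mm and 8.59 degrees, less where a joint would pass 70% of its speed; a pose out of reach is approached as far as the arm can. A call with a number of a shift or a turn outside -1 to 1 is refused whole. A call with a gripper value outside its range is refused whole. "fingers" is the opening, from -1 (shut) to 1 (fully open), set as the call begins (left out, the last holds). The fingers move at their own pace and stop on an object; "squeeze" is the grip in N (left out, the last holds). Time passes only in rows, so rows that repeat a pose let the fingers close. It gives the time, the measured TCP pose, the force, the opening and the grip force at its end, in the units of the state.
- status.read_state(): the state, without advancing time (a new reading comes with each control period).
- vision.camera(name): name is "scene" or "top" or "wrist"; returns the picture (480x640x3 uint8, blue, green, red); there is no depth.
- vision.calibration(name): a dict with "fx", "fy", "cx", "cy" (pixels), "rvec" (rotation vector, rad) and "tvec" (3), from world to camera coordinates, as OpenCV has them; the wrist camera has in their place "T_tool_cam" (4x4, takes a point from camera to tool coordinates, whose origin is the TCP and whose axes are the flange's). Camera axes: x right, y down, z forward; pixel columns grow to the right and rows downward; lengths in m; the calibration is good to about 2 mm. A picture is of the moment at which its call begins: read the wrist's pose just before it. calibration takes no time and is no camera call.
- job.close_job(): hands the job in; it is judged then, once.
Trained networks look in the newest picture that a camera, given by its name, has taken for a name from the list of things; names that differ only in an ending like _2 or _b are one class to them, and where a whole thing is asked for, a point or a joint stands for the part that bears it (a point fixed in the world has none). Each returns a list of dicts, best first, with "conf" (0 to 1); they miss things now and then, are a little off and sometimes report something else, mostly with a low value. They report only what shows in the picture. A call takes as long as a camera call. They do not tell look-alikes from the thing itself.
- spotter.boxes_of(camera, name): "point" ([x, y, z] in m, in world coordinates, good to about 4 mm: the middle of the surface that is visible of it).
- spotter.regions_of(camera, name): "pixels" (480x640 bool, what is visible of it).
The state is a dict: "time": time; "joint_positions": joint angles; "joint_vel": joint speeds; "joint_torque": joint torques, N m; "ee_pos": TCP position; "eef_rot": TCP orientation; "ft_force": force on the tool from outside, world axes, zero at the start; "torque": the same for the moment, N m; "width": finger opening in m; "grip_force": force on a finger pad.
Only numpy, scipy, OpenCV 4.12 (cv2) and the standard library are available. Lean on these libraries where they do the work, as an engineer would, in place of code of your own. Each camera call takes 0.05 s, during which the arm holds its last target. There are 200 camera calls.

TASK

The white chalk block in one of the two open aluminium tins must be shut away from the damp: pick up the double lid in one piece, the blue cap still nested on the black inner lid, and set it, without dropping it, on the tin that holds the chalk, so that the inner lid is fully home. Then lift off the blue cap alone, as it is wanted for a chalk dish, with the inner lid staying fully home, and finish while still holding the cap in the gripper, upright as it came off and about a hand's width (10 cm) above the inner lid. The tin with the orange finger exerciser stays open, and both tins and everything else on the bench stay where they are.

Things in the scene. Friction and masses are not known exactly. Their poses are not given: they have to be found in the camera images.
- tin_a: One of two identical open aluminium tins, loose, upright on the bench, 0.28 kg. Round: body 76 mm dia. to 34 mm height, then neck 66 mm dia. to the rim at 60 mm; mouth 57 mm dia., dark inside, straight for 28 mm down; inner floor 4 mm above the underside. Origin: centre of the underside, z up. It holds either the chalk or the exerciser (varies).
- tin_b: The other, identical tin, same sizes and origin as tin_a. It holds whatever tin_a does not.
- inner_lid: Black inner lid, about 90 g, standing on its plug on the bench, cap over it. Origin: centre of underside, z up. Heights: plug 53 mm dia. 0-18 mm (2 mm play all round in a tin's mouth); grip collar 66 mm dia. 18-30 mm, 2.5 mm proud of the cap; gripped by it, the lid carries the cap; crown 50 mm dia. to 40 mm; knob to 52 mm. Fully home, the collar lies on the tin's rim: origin 42 mm over the tin's.
- cap: Blue cap (outer lid, chalk dish), about 60 g, 61 mm outside dia., 42 mm high, wall 3 mm, open below. Origin: centre of its open lower rim, z up to its closed top. Nested, the rim rests on the inner lid's collar (cap origin 30 mm above the inner lid's), centred by the crown with 2.5 mm play; only gravity holds it, so gripped by itself it comes off alone. The nested pair is 72 mm high.
- chalk: White chalk block, 36 x 36 x 26 mm, lying on the inner floor of one of the tins. Origin: centre of its underside.
- exerciser: Orange silicone finger exerciser, a ring 50 mm in diameter, 20 mm high, hole 28 mm, lying on the inner floor of the other tin. Origin: centre of its underside.
- dumbbell: Grey vinyl dumbbell, 1 kg, lying on the bench, 198 mm long along its x, hexagonal heads 62 mm across and high. Origin: under its middle, on the bench. To be left alone.
- pushup_handle: Aluminium push-up handle, 188 mm long along its x, 122 mm wide, 120 mm high, black grip on top. Origin: under its middle, on the bench. To be left alone.
- collar_1: Yellow spring collar lying flat, coil 62 mm in diameter and 20 mm high, two arms with black grips reaching 84 mm out along its x. Origin: under the coil's centre. To be left alone.
- collar_2: The other yellow spring collar, like collar_1. To be left alone.
Mind the look-alikes: they are no part of the job. What is meant by the cap is not green or yellow, and is the smaller of those in its own colour.

How it is judged:
On the way, in this order (a step that is already met when the one before it is completed fails the run):
1. the inner lid is lifted off the bench with the cap nested on it (height (world z) of inner_lid above 0.025 m and z of cap in the frame of inner_lid between 0.026 and 0.034 m and horizontal distance between cap and inner_lid below 0.006 m and angle between the z axis of cap and the z axis of inner_lid, either way round below 0.12 rad), for 0.2 s.
2. the inner lid is fully home in the chalk tin, the cap still nested on it (((horizontal distance between chalk and tin_a below 0.03 m and z of chalk in the frame of tin_a below 0.03 m and z of inner_lid in the frame of tin_a between 0.0385 and 0.0445 m and horizontal distance between inner_lid and tin_a below 0.004 m and angle between the z axis of inner_lid and the z axis of tin_a, either way round below 0.06 rad) or (horizontal distance between chalk and tin_b below 0.03 m and z of chalk in the frame of tin_b below 0.03 m and z of inner_lid in the frame of tin_b between 0.0385 and 0.0445 m and horizontal distance between inner_lid and tin_b below 0.004 m and angle between the z axis of inner_lid and the z axis of tin_b, either way round below 0.06 rad)) and z of cap in the frame of inner_lid between 0.026 and 0.034 m and horizontal distance between cap and inner_lid below 0.006 m and angle between the z axis of cap and the z axis of inner_lid, either way round below 0.12 rad and linear speed of inner_lid below 0.02 m/s), for 0.3 s.
3. the cap alone is lifted off in the fingers, the inner lid fully home (((horizontal distance between chalk and tin_a below 0.03 m and z of chalk in the frame of tin_a below 0.03 m and z of inner_lid in the frame of tin_a between 0.0385 and 0.0445 m and horizontal distance between inner_lid and tin_a below 0.004 m and angle between the z axis of inner_lid and the z axis of tin_a, either way round below 0.06 rad) or (horizontal distance between chalk and tin_b below 0.03 m and z of chalk in the frame of tin_b below 0.03 m and z of inner_lid in the frame of tin_b between 0.0385 and 0.0445 m and horizontal distance between inner_lid and tin_b below 0.004 m and angle between the z axis of inner_lid and the z axis of tin_b, either way round below 0.06 rad)) and z of cap in the frame of inner_lid above 0.05 m and contact force between the fingers and cap above 0.5 N and contact force between each of the fingers, the arm and inner_lid below 0.05 N), for 0.1 s.
At the end, for the whole second after the job is handed in: Inner lid at rest, untouched, fully home in the chalk's tin (2.5 mm, 4 mm off-centre, 3.4 deg); fingers alone hold the cap still, upright within 17 deg, its rim 50 mm or more over the collar; exerciser in the other tin; tins upright, moved under 30 mm, other things under 20 mm (((horizontal distance between chalk and tin_a below 0.03 m and z of chalk in the frame of tin_a below 0.03 m and z of inner_lid in the frame of tin_a between 0.0385 and 0.0445 m and horizontal distance between inner_lid and tin_a below 0.004 m and angle between the z axis of inner_lid and the z axis of tin_a, either way round below 0.06 rad) or (horizontal distance between chalk and tin_b below 0.03 m and z of chalk in the frame of tin_b below 0.03 m and z of inner_lid in the frame of tin_b between 0.0385 and 0.0445 m and horizontal distance between inner_lid and tin_b below 0.004 m and angle between the z axis of inner_lid and the z axis of tin_b, either way round below 0.06 rad)) and ((horizontal distance between chalk and tin_a below 0.03 m and z of chalk in the frame of tin_a below 0.03 m and horizontal distance between exerciser and tin_b below 0.03 m and z of exerciser in the frame of tin_b below 0.03 m) or (horizontal distance between chalk and tin_b below 0.03 m and z of chalk in the frame of tin_b below 0.03 m and horizontal distance between exerciser and tin_a below 0.03 m and z of exerciser in the frame of tin_a below 0.03 m)) and angle between each of tin_a, tin_b's own z axis and vertical below 0.08 rad and distance of each of tin_a, tin_b from where it was at the start of the episode below 0.03 m and distance of each of dumbbell, pushup_handle, collar_1, collar_2 from where it was at the start of the episode below 0.02 m and height (world z) of cap above 0.115 m and z of cap in the frame of inner_lid above 0.08 m and contact force between the fingers and cap above 0.8 N and angle between cap's own z axis and vertical below 0.3 rad and linear speed of cap below 0.03 m/s and contact force between each of cap, the fingers, the arm and inner_lid below 0.05 N and contact force between cap and tin_a below 0.05 N and contact force between cap and tin_b below 0.05 N and contact force between cap and dumbbell below 0.05 N and contact force between cap and pushup_handle below 0.05 N and contact force between cap and collar_1 below 0.05 N and contact force between cap and collar_2 below 0.05 N and linear speed of inner_lid below 0.02 m/s); the arm keeps its last pose, push and grip.
It fails at once if the cap comes off the inner lid while the inner lid is not fully home in the chalk tin ((z of cap in the frame of inner_lid above 0.042 m or horizontal distance between cap and inner_lid above 0.012 m) and not ((horizontal distance between chalk and tin_a below 0.03 m and z of chalk in the frame of tin_a below 0.03 m and z of inner_lid in the frame of tin_a between 0.0385 and 0.0445 m and horizontal distance between inner_lid and tin_a below 0.004 m and angle between the z axis of inner_lid and the z axis of tin_a, either way round below 0.06 rad) or (horizontal distance between chalk and tin_b below 0.03 m and z of chalk in the frame of tin_b below 0.03 m and z of inner_lid in the frame of tin_b between 0.0385 and 0.0445 m and horizontal distance between inner_lid and tin_b below 0.004 m and angle between the z axis of inner_lid and the z axis of tin_b, either way round below 0.06 rad))).
It fails at once if the inner lid is set in the exerciser's tin ((horizontal distance between exerciser and tin_a below 0.03 m and z of exerciser in the frame of tin_a below 0.03 m and z of inner_lid in the frame of tin_a below 0.056 m and horizontal distance between inner_lid and tin_a below 0.02 m) or (horizontal distance between exerciser and tin_b below 0.03 m and z of exerciser in the frame of tin_b below 0.03 m and z of inner_lid in the frame of tin_b below 0.056 m and horizontal distance between inner_lid and tin_b below 0.02 m)).
It fails at once if the inner lid is dropped: it moves faster than 0.35 m/s with no finger on it (contact force between the fingers and inner_lid below 0.02 N and linear speed of inner_lid above 0.35 m/s).
It fails at once if a tin is tipped or pushed away (angle between any of tin_a, tin_b's own z axis and vertical above 0.25 rad or distance of any of tin_a, tin_b from where it was at the start of the episode above 0.03 m).
It fails at once if the dumbbell, the push-up handle or a collar is pushed away (distance of any of dumbbell, pushup_handle, collar_1, collar_2 from where it was at the start of the episode above 0.02 m).
It also fails if it takes over 58 s, if anything falls off the work surface, if the arm or the gripper's body presses on something with over 40 N, if the wrist force passes 120 N, or if a joint passes its speed limit or range.

## Working session

There is one attempt and no reset: what is moved stays moved. The work goes in short steps, Python scripts to look and compute and a tool call to move; the robot and the scene stay as the last step left them, time stands still between calls to the robot, and variables do not carry over. Pictures are saved under pics/ and viewed, at most 10 in all, crops included, and the job is handed in when it is done.

Besides the shell and the picture viewer there is one more tool, called after "Emit:" by a JSON object that holds its "op" and its "data", one argument or row to a line. play_rows: Moves the arm, as the interface text tells. Shift numbers are shares of 150 mm and turn numbers shares of 30 degrees, none past 1 either way. Its arguments: {"type":"object","properties":{"series":{"type":"array","items":{"type":"array","items":{"type":"number"}}},"fingers":{"type":"number"},"squeeze":{"type":"number"}},"required":["series"]}

```bash
mkdir -p pics
cat > h.py <<'E'
import numpy as np, cv2
from bench import status, vision, job, spotter, r
from scipy.spatial.transform import Rotation as R
def world_cam(name):
    c=vision.calibration(name)
    K=np.array([[c['fx'],0,c['cx']],[0,c['fy'],c['cy']],[0,0,1]])
    if 'T_tool_cam' in c:
        s=status.read_state(); T=np.eye(4); T[:3,:3]=R.from_quat(s['eef_rot']).as_matrix(); T[:3,3]=s['ee_pos']
        M=np.linalg.inv(T@np.array(c['T_tool_cam']))
    else:
        M=np.eye(4); M[:3,:3]=cv2.Rodrigues(np.array(c['rvec'],float))[0]; M[:3,3]=np.ravel(c['tvec'])
    return K,M
def atz(K,M,uv,z):
    C=-M[:3,:3].T@M[:3,3]; d=M[:3,:3].T@np.linalg.inv(K)@np.array([uv[0],uv[1],1.])
    return C+d*(z-C[2])/d[2]
def proj(K,M,p):
    q=M[:3,:3]@np.array(p)+M[:3,3]; q=K@q; return q[:2]/q[2]
E
cat > a.py <<'E'
from h import *
print(status.read_state(), r.grasp_offset)
ims=[]
for n in ['scene','top']:
    K,M=world_cam(n); im=vision.camera(n); cv2.imwrite(f'pics/{n}0.png',im); print(n,'cam at',(-M[:3,:3].T@M[:3,3]).round(3))
    for t in ['tin_a','inner_lid','cap','chalk','exerciser','dumbbell','pushup_handle','collar_1']:
        for b in spotter.boxes_of(n,t): print(n,t,round(b['conf'],2),np.round(b['point'],3),proj(K,M,b['point']).round())
E
python3 a.py
```

```text
{'time': 0.0, 'joint_positions': array([-1.20157826,  0.33287488, -0.06471413,  1.46094141,  0.02159665,
        1.34989844, -0.08849511]), 'joint_vel': array([-0.00055674,  0.00070909, -0.00109928, -0.0007928 ,  0.00130582,
       -0.00098963,  0.00092423]), 'joint_torque': array([-3.01738027e-06, -6.23251390e+01,  2.46572070e-02, -3.89904821e+01,
       -6.12471672e-02,  3.97150603e-02,  1.30326493e-04]), 'ee_pos': array([0.23860599, 0.57752166, 0.40395187]), 'eef_rot': array([ 1.94639327e-01,  9.80874622e-01, -7.04760736e-04, -1.10112821e-04]), 'ft_force': array([0.19007144, 0.28339537, 0.30665443]), 'torque': array([ 0.01383391, -0.0153817 ,  0.01369559]), 'grip_force': 0.0, 'width': 0.08709011067430933} 0.1635
scene cam at [ 1.176 -0.506  0.787]
scene tin_a 0.72 [0.576 0.218 0.039] [404. 183.]
scene tin_a 0.57 [ 0.569 -0.24   0.033] [243. 264.]
scene inner_lid 0.51 [ 0.605 -0.065  0.021] [320. 243.]
scene cap 0.97 [ 0.476 -0.017  0.041] [304. 197.]
scene cap 0.91 [ 0.718 -0.058  0.056] [356. 262.]
scene cap 0.83 [ 0.596 -0.053  0.073] [322. 222.]
scene cap 0.59 [ 0.485 -0.129  0
[... 474 characters left out ...]
168]
top tin_a 0.75 [0.569 0.23  0.033] [183. 277.]
top tin_a 0.66 [ 0.556 -0.234  0.036] [393. 280.]
top cap 0.95 [ 0.472 -0.118  0.056] [341. 319.]
top cap 0.59 [ 0.464 -0.01   0.045] [291. 323.]
top cap 0.58 [ 0.701 -0.049  0.057] [307. 214.]
top cap 0.56 [ 0.584 -0.046  0.07 ] [306. 267.]
top chalk 0.74 [ 0.549 -0.24   0.032] [395. 283.]
top chalk 0.54 [0.739 0.325 0.015] [147. 205.]
top chalk 0.19 [ 0.748 -0.286  0.017] [411. 196.]
top exerciser 0.6 [0.573 0.236 0.022] [182. 275.]
top dumbbell 0.67 [0.776 0.078 0.054] [251. 183.]
top pushup_handle 0.97 [ 0.538 -0.53   0.102] [541. 284.]
top collar_1 0.91 [ 0.747 -0.288  0.018] [412. 196.]
top collar_1 0.8 [0.739 0.328 0.013] [146. 205.]
```

View pics/scene0.png

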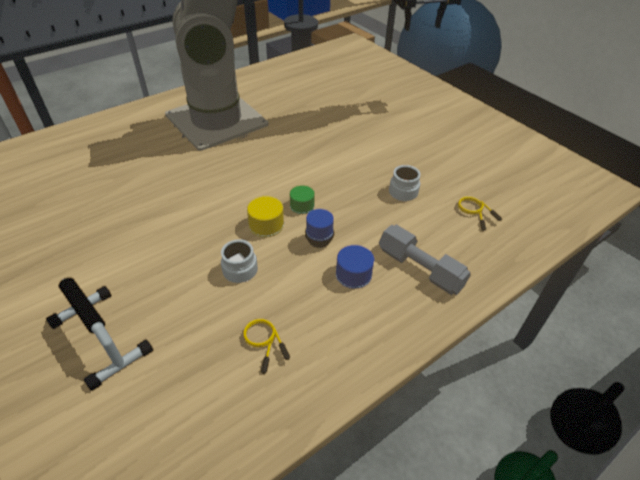

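View pics/top0.png

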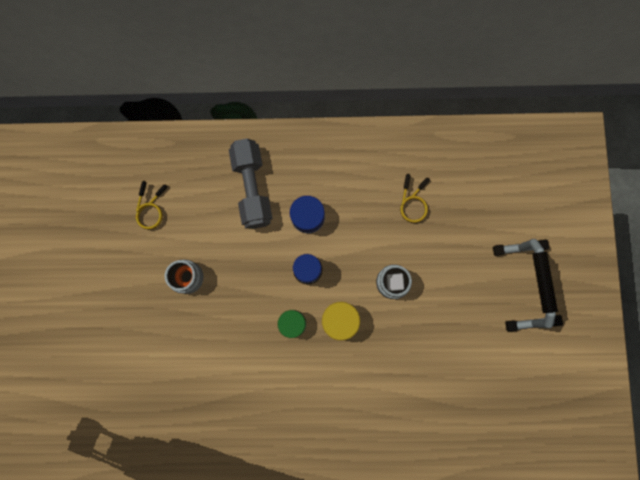

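The small blue cap on the black lid is at about (320,225) in the scene view and (307,269) in the top view. The chalk tin is at (238,261) in the scene view and (395,282) in the top view, at negative y. The orange exerciser's tin is at top (183,277). The larger blue cap at top (307,214), and the green and yellow ones, are decoys. I'm moving over the lid now.

Emit:
{"op": "play_rows", "data": {
  "series": [
    [-0.33, -0.264, 0, 0, 0, 0],
    [-0.67, -0.53, 0, 0, 0, 0],
    [-1, -0.8, 0, 0, 0, 0],
    [-1, -0.8, 0, 0, 0, 0],
    [-1, -0.8, 0, 0, 0, 0]
  ],
  "fingers": 1
}}

```text
time: 1.4
ee_pos: [0.3353, 0.4043, 0.4053]
eef_rot: [0.199, 0.98, -0.0, 0.001]
ft_force: [0.1, 0.2, 0.4]
width: 0.0871
grip_force: 0.0
```

Emit:
{"op": "play_rows", "data": {
  "series": [
    [-0.25, -0.2, 0, 0, 0, 0],
    [-0.5, -0.4, 0, 0, 0, 0],
    [-0.75, -0.6, 0, 0, 0, 0],
    [-1, -0.8, 0, 0, 0, 0],
    [-1, -0.8, 0, 0, 0, 0]
  ]
}}

```text
time: 1.9
ee_pos: [0.4272, 0.2355, 0.4052]
eef_rot: [0.199, 0.98, -0.0, 0.001]
ft_force: [-0.4, 0.3, 0.8]
width: 0.0869
grip_force: 0.0
```

Emit:
{"op": "play_rows", "data": {
  "series": [
    [-0.25, -0.2, 0, 0, 0, 0],
    [-0.5, -0.4, 0, 0, 0, 0],
    [-0.75, -0.6, 0, 0, 0, 0],
    [-1, -0.8, 0, 0, 0, 0],
    [-1, -0.8, 0, 0, 0, 0]
  ]
}}

```text
time: 2.4
ee_pos: [0.519, 0.0673, 0.405]
eef_rot: [0.199, 0.98, -0.001, 0.001]
ft_force: [-0.7, 0.3, 0.1]
width: 0.087
grip_force: 0.0
```

Emit:
{"op": "play_rows", "data": {
  "series": [
    [-0.24, -0.19, 0, 0, 0, -0.18],
    [-0.48, -0.38, 0, 0, 0, -0.37],
    [-0.727, -0.573, 0, 0, 0, -0.56],
    [-0.727, -0.573, 0, 0, 0, -0.748],
    [-0.727, -0.573, 0, 0, 0, -0.748]
  ]
}}

```text
time: 2.9
ee_pos: [0.5854, -0.0482, 0.4043]
eef_rot: [0.0, 1.0, -0.0, -0.0]
ft_force: [-0.5, 1.0, -0.1]
width: 0.087
grip_force: 0.0
```

```bash
cat > b.py <<'E'
from h import *; import sys
tag=sys.argv[1]
K,M=world_cam('wrist'); im=vision.camera('wrist'); cv2.imwrite(f'pics/{tag}.png',im)
np.savez(f'{tag}.npz',K=K,M=M)
print('cam',(-M[:3,:3].T@M[:3,3]).round(3),'axes',M[2,:3].round(2),M[0,:3].round(2))
for t in sys.argv[2:]:
    for b,g in zip(spotter.boxes_of('wrist',t),spotter.regions_of('wrist',t)):
        ys,xs=np.nonzero(g['pixels']); print(t,round(b['conf'],2),np.round(b['point'],4),proj(K,M,b['point']).round(),xs.min(),xs.max(),ys.min(),ys.max())
E
python3 b.py w1 tin_a cap inner_lid chalk
```

```text
cam [ 0.517 -0.049  0.385] axes [ 0.25 -0.   -0.97] [ 0.  1. -0.]
tin_a 0.77 [ 0.5509 -0.2364  0.0401] [128. 179.] 74 180 139 219
tin_a 0.6 [0.571  0.2051 0.0381] [593. 200.] 556 639 158 239
cap 0.96 [ 0.5783 -0.047   0.0705] [330. 214.] 294 362 179 251
cap 0.79 [ 0.4672 -0.1144  0.0573] [250.  81.] 333 403 40 117
cap 0.62 [ 0.4602 -0.0162  0.0429] [366.  75.] 195 297 28 134
cap 0.58 [ 0.7136 -0.0464  0.0561] [331. 344.] 289 365 281 360
inner_lid 0.65 [ 0.5557 -0.0496  0.0269] [327. 183.] 296 360 175 202
chalk 0.85 [ 0.5535 -0.2448  0.0324] [124. 181.] 108 143 160 197
```

View pics/w1.png

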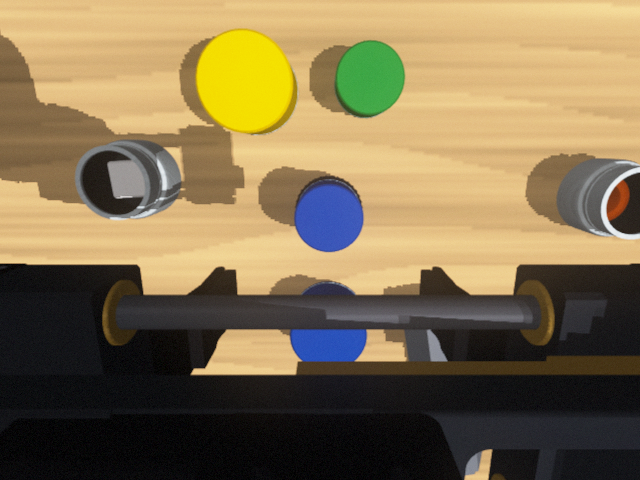

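The wrist view shows the small blue cap with a dark collar edge at (329,216). The decoy large blue is at (328,325) behind the gripper, and the chalk tin's rim is near (112,181). Next I'll fit the cap's top circle.

```bash
cat > c.py <<'E'
from h import *
from scipy.optimize import least_squares
def circ(P):
    f=least_squares(lambda q:np.hypot(P[:,0]-q[0],P[:,1]-q[1])-q[2],[*P.mean(0),.03],loss='soft_l1',f_scale=.001); return f.x,np.sqrt(2*f.cost/len(P))
def contour(mask,near):
    cs,_=cv2.findContours(mask.astype(np.uint8),cv2.RETR_EXTERNAL,cv2.CHAIN_APPROX_NONE)
    cs=[c for c in cs if cv2.contourArea(c)>300]
    return min(cs,key=lambda c:np.linalg.norm(c[:,0].mean(0)-near))[:,0].astype(float)
def fitz(K,M,c,z): return circ(np.array([atz(K,M,p,z)[:2] for p in c]))
def bluetop(im,near,vmin=120):
    h=cv2.cvtColor(im,cv2.COLOR_BGR2HSV); m=(h[...,0]>105)&(h[...,0]<130)&(h[...,1]>120)&(h[...,2]>vmin)
    return contour(m,near)
E
python3 - <<'E'
from c import *
d=np.load('w1.npz');K,M=d['K'],d['M'];im=cv2.imread('pics/w1.png')
c=bluetop(im,(329,216)); print(cv2.fitEllipse(c.astype(np.float32)))
for z in (.068,.072,.076): print('cap',z,fitz(K,M,c,z))
K2,M2=world_cam('top');im2=cv2.imread('pics/top0.png');c=bluetop(im2,(307,269),60)
print(c.min(0),c.max(0))
for z in (.068,.072,.076): print('captop',z,fitz(K2,M2,c,z))
h=cv2.cvtColor(im,cv2.COLOR_BGR2HSV)
print(h[190:225:3,329].tolist(), h[165:200:4,329].tolist())
E
```

```text
((328.6281433105469, 217.4768524169922), (66.10383605957031, 67.16586303710938), 73.24811553955078)
cap 0.068 (array([ 0.58228876, -0.04853675,  0.02978938]), np.float64(0.00027649537797152813))
cap 0.072 (array([ 0.5814668 , -0.04854289,  0.02941326]), np.float64(0.0002731444597846428))
cap 0.076 (array([ 0.58064484, -0.04854904,  0.02903713]), np.float64(0.0002697888292391393))
[294. 255.] [320. 281.]
captop 0.068 (array([ 0.58170361, -0.0468554 ,  0.02846902]), np.float64(0.000555748626413225))
captop 0.072 (array([ 0.58133497, -0.04703576,  0.02836545]), np.float64(0.0005539661387531938))
captop 0.076 (array([ 0.58096633, -0.04721612,  0.02826189]), np.float64(0.0005521818262757586))
[[114, 170, 186], [113, 171, 185], [113, 176, 183], [114, 170, 184], [114, 173, 187], [113, 175, 184], [114, 175, 185], [114, 171, 186], [114, 172, 187], [114, 171, 188], [114, 176, 184], [113, 176, 185]] [[19, 102, 232], [19, 100, 233], [18, 115, 188], [14, 82, 59], [127, 71, 75], [115, 153, 145], [114, 169, 187], [113, 171, 185], [114, 176, 181]]
```

The cap is at (0.5814, -0.0483), and both views agree on a top height of about 0.071. I'm descending to the collar.

Emit:
{"op": "play_rows", "data": {
  "series": [
    [0.027, 0, 0.22, 0, 0, 0],
    [0.027, 0, 0.44, 0, 0, 0],
    [0.027, 0, 0.66, 0, 0, 0],
    [0.027, 0, 0.88, 0, 0, 0],
    [0.027, 0, 0.88, 0, 0, 0]
  ]
}}

```text
time: 3.85
ee_pos: [0.5794, -0.0475, 0.2688]
eef_rot: [0.0, 1.0, -0.0, -0.004]
ft_force: [-1.3, 0.1, -0.1]
width: 0.0871
grip_force: 0.0
```

Emit:
{"op": "play_rows", "data": {
  "series": [
    [0, 0, 0.1, 0, 0, 0],
    [0, 0, 0.2, 0, 0, 0],
    [0, 0, 0.3, 0, 0, 0],
    [0, 0, 0.4, 0, 0, 0],
    [0, 0, 0.46, 0, 0, 0]
  ]
}}

```text
time: 4.35
ee_pos: [0.5807, -0.0479, 0.2022]
eef_rot: [0.0, 1.0, 0.0, -0.001]
ft_force: [-0.5, 0.1, -0.2]
width: 0.0869
grip_force: 0.0
```

Emit:
{"op": "play_rows", "data": {
  "series": [
    [0, 0, 0, 0, 0, 0],
    [0, 0, 0, 0, 0, 0],
    [0, 0, 0, 0, 0, 0]
  ]
}}

```text
time: 4.65
ee_pos: [0.5814, -0.048, 0.2044]
eef_rot: [0.0, 1.0, 0.0, 0.001]
ft_force: [-0.1, 0.1, -0.5]
width: 0.0873
grip_force: 0.0
```

```bash
python3 b.py w2 cap inner_lid
```

```text
cam [ 0.513 -0.049  0.185] axes [ 0.25 -0.   -0.97] [ 0.  1. -0.]
cap 0.94 [ 0.5646 -0.0481  0.0706] [330. 299.] 339 517 0 97
cap 0.82 [ 0.4787 -0.0183  0.0425] [414.  41.] 240 415 232 374
cap 0.55 [ 0.4873 -0.1052  0.0553] [155.  60.] 0 261 0 134
inner_lid 0.75 [ 0.5531 -0.0513  0.0295] [322. 236.] 256 398 221 288
```

View pics/w2.png

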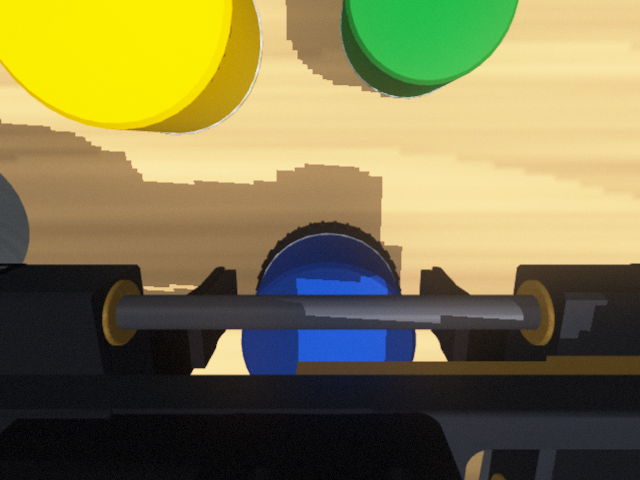

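The view shows the black collar and blue cap centred between the fingers, spanning about (257–400, 225–375). I'm lowering 2 mm and closing.

Emit:
{"op": "play_rows", "data": {
  "series": [
    [0, 0, 0.014, 0, 0, 0],
    [0, 0, 0.014, 0, 0, 0],
    [0, 0, 0.014, 0, 0, 0],
    [0, 0, 0.014, 0, 0, 0],
    [0, 0, 0.014, 0, 0, 0]
  ],
  "fingers": -1,
  "squeeze": 25
}}

```text
time: 5.4
ee_pos: [0.581, -0.048, 0.2016]
eef_rot: [0.0, 1.0, 0.0, -0.0]
ft_force: [1.5, -0.3, -0.1]
width: 0.0652
grip_force: 25.0
```

Emit:
{"op": "play_rows", "data": {
  "series": [
    [0, 0, 0, 0, 0, 0],
    [0, 0, 0, 0, 0, 0],
    [0, 0, 0, 0, 0, 0],
    [0, 0, 0, 0, 0, 0],
    [0, 0, 0, 0, 0, 0]
  ]
}}

```text
time: 5.9
ee_pos: [0.581, -0.0479, 0.2016]
eef_rot: [0.0, 1.0, 0.0, -0.0]
ft_force: [-0.1, 0.9, -0.6]
width: 0.0653
grip_force: 25.0
```

Emit:
{"op": "play_rows", "data": {
  "series": [
    [0, 0, -0.03, 0, 0, 0],
    [0, 0, -0.08, 0, 0, 0],
    [0, 0, -0.15, 0, 0, 0],
    [0, 0, -0.23, 0, 0, 0],
    [0, 0, -0.32, 0, 0, 0]
  ]
}}

```text
time: 6.4
ee_pos: [0.581, -0.048, 0.251]
eef_rot: [0.0, 1.0, 0.0, 0.0]
ft_force: [-0.0, -0.3, -1.3]
width: 0.0653
grip_force: 25.0
```

Emit:
{"op": "play_rows", "data": {
  "series": [
    [0, 0, -0.12, 0, 0, 0],
    [0, 0, -0.24, 0, 0, 0],
    [0, 0, -0.36, 0, 0, 0],
    [0, 0, -0.45, 0, 0, 0],
    [0, 0, -0.5, 0, 0, 0]
  ]
}}

```text
time: 6.9
ee_pos: [0.5812, -0.0481, 0.3266]
eef_rot: [0.0, 1.0, 0.0, 0.001]
ft_force: [-0.3, -0.6, -3.0]
width: 0.0654
grip_force: 25.0
```

Emit:
{"op": "play_rows", "data": {
  "series": [
    [0.03, -0.08, 0, 0, 0, 0],
    [0.06, -0.2, 0, 0, 0, 0],
    [0.09, -0.32, 0, 0, 0, 0],
    [0.11, -0.42, 0, 0, 0, 0],
    [0.12, -0.48, 0, 0, 0, 0]
  ]
}}

```text
time: 7.4
ee_pos: [0.5622, -0.122, 0.3241]
eef_rot: [0.001, 1.0, -0.0, -0.0]
ft_force: [-0.9, -1.3, -1.7]
width: 0.0653
grip_force: 25.0
```

Emit:
{"op": "play_rows", "data": {
  "series": [
    [0, 0, 0, 0, 0, 0],
    [0, 0, 0, 0, 0, 0],
    [0, 0, 0, 0, 0, 0]
  ]
}}

```text
time: 7.7
ee_pos: [0.5633, -0.1189, 0.3245]
eef_rot: [-0.001, 1.0, 0.0, -0.0]
ft_force: [0.5, 0.3, -2.1]
width: 0.0652
grip_force: 25.0
```

```bash
python3 b.py w3 tin_a cap inner_lid chalk
```

```text
cam [ 0.495 -0.12   0.305] axes [ 0.25  0.   -0.97] [-0.  1.  0.]
tin_a 0.81 [ 0.5511 -0.2401  0.0452] [162. 222.] 103 229 166 265
cap 0.98 [ 0.5452 -0.1185  0.194 ] [332. 300.] 425 530 44 139
cap 0.95 [ 0.4657 -0.0168  0.0433] [480.  98.] 239 417 235 362
cap 0.64 [ 0.4632 -0.1169  0.0574] [332.  91.] 264 390 28 163
chalk 0.78 [ 0.5507 -0.2456  0.0329] [162. 218.] 142 193 191 239
```

View pics/w3.png

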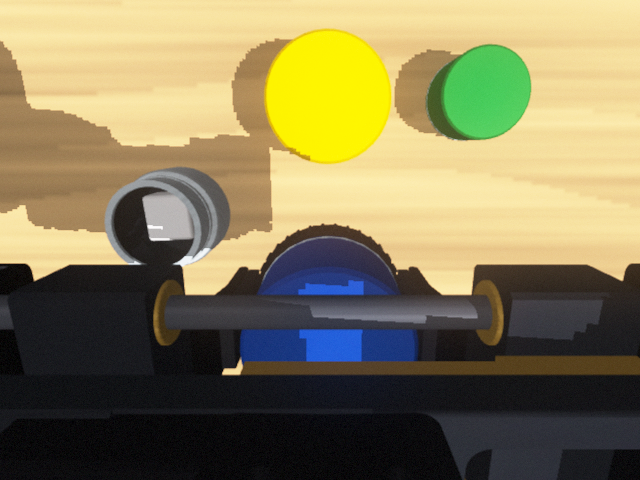

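The tin's rim is at about (153,225) with the white chalk inside, and the lid pair is held level at (330,300). I'm moving so the tin is fully in view.

Emit:
{"op": "play_rows", "data": {
  "series": [
    [-0.06, -0.12, 0, 0, 0, 0],
    [-0.14, -0.26, 0, 0, 0, 0],
    [-0.22, -0.4, 0, 0, 0, 0],
    [-0.28, -0.49, 0, 0, 0, 0],
    [-0.3, -0.53, 0, 0, 0, 0]
  ]
}}

```text
time: 8.65
ee_pos: [0.6083, -0.2009, 0.3244]
eef_rot: [0.001, 1.0, -0.0, -0.0]
ft_force: [0.1, 0.3, -2.0]
width: 0.0654
grip_force: 25.0
```

Emit:
{"op": "play_rows", "data": {
  "series": [
    [0, 0, 0, 0, 0, 0],
    [0, 0, 0, 0, 0, 0],
    [0, 0, 0, 0, 0, 0]
  ]
}}

```text
time: 8.95
ee_pos: [0.6079, -0.1984, 0.3247]
eef_rot: [-0.0, 1.0, 0.0, 0.0]
ft_force: [-0.7, -0.2, -1.8]
width: 0.0652
grip_force: 25.0
```

```bash
python3 b.py w4 tin_a chalk
cat > d.py <<'E'
from h import *
from scipy.optimize import minimize
A=np.linspace(0,2*np.pi,180,endpoint=False)
def ring(g,K,M,x,y,z,rr):
    v=[]
    for r_ in rr:
        P=np.stack([x+r_*np.cos(A),y+r_*np.sin(A),0*A+z],1)
        q=(K@(M[:3,:3]@P.T+M[:3,3:4])); q=(q[:2]/q[2]).astype(np.float32)
        v.append(cv2.remap(g,q[0],q[1],cv2.INTER_LINEAR)[...].ravel())
    return np.mean(v,0)
def score(q,views,z):
    s=0
    for g,K,M in views:
        s+=np.mean(np.clip(ring(g,K,M,q[0],q[1],z,(.0295,.0305,.0315,.0325))-ring(g,K,M,q[0],q[1],z,(.0255,.0265,.0275)),-40,60))
    return -s/len(views)
def load(t):
    d=np.load(t+'.npz'); g=cv2.GaussianBlur(cv2.imread(f'pics/{t}.png',0).astype(np.float32),(3,3),0); return g,d['K'],d['M']
def fit(views,z,x0):
    best=None
    for dx in (-.006,0,.006):
        for dy in (-.006,0,.006):
            f=minimize(score,[x0[0]+dx,x0[1]+dy],(views,z),method='Nelder-Mead',options=dict(initial_simplex=np.array(x0)+[[dx,dy],[dx+.002,dy],[dx,dy+.002]]))
            if best is None or f.fun<best.fun: best=f
    return best.x.round(5),round(best.fun,1)
E
python3 - <<'E'
from d import *
for t in ('w1','w3','w4'):
    for z in (.056,.06,.064): print(t,z,fit([load(t)],z,(.551,-.24)))
for z in (.054,.057,.06,.063): print('all',z,fit([load(t) for t in ('w1','w3','w4')],z,(.551,-.24)))
im=cv2.imread('pics/w4.png');d=np.load('w4.npz')
x,_=fit([load('w4')],.06,(.551,-.24))
for rr,c in ((.0285,(0,0,255)),(.033,(0,255,0))):
    for a in A[::6]: u=proj(d['K'],d['M'],[x[0]+rr*np.cos(a),x[1]+rr*np.sin(a),.06]); cv2.circle(im,tuple(int(round(v)) for v in u),1,c,-1)
cv2.imwrite('pics/w4o.png',im)
E
```

```text
cam [ 0.54  -0.199  0.305] axes [ 0.25  0.   -0.97] [-0.  1.  0.]
tin_a 0.81 [ 0.5528 -0.2437  0.0366] [266. 161.] 215 323 105 210
chalk 0.75 [ 0.5521 -0.2438  0.0318] [267. 160.] 242 296 132 183
w1 0.056 (array([ 0.55236, -0.24384]), np.float64(-42.7))
w1 0.06 (array([ 0.55205, -0.24118]), np.float64(-42.5))
w1 0.064 (array([ 0.55182, -0.23844]), np.float64(-41.9))
w3 0.056 (array([ 0.55227, -0.24192]), np.float64(-35.7))
w3 0.06 (array([ 0.55132, -0.24045]), np.float64(-35.1))
w3 0.064 (array([ 0.55044, -0.23887]), np.float64(-33.9))
w4 0.056 (array([ 0.551, -0.241]), np.float64(-60.0))
w4 0.06 (array([ 0.551, -0.241]), np.float64(-60.0))
w4 0.064 (array([ 0.5525, -0.2395]), np.float64(-60.0))
all 0.054 (array([ 0.55289, -0.24295]), np.float64(-45.5))
all 0.057 (array([ 0.55213, -0.24202]), np.float64(-45.7))
all 0.06 (array([ 0.55143, -0.24085]), np.float64(-45.6))
all 0.063 (array([ 0.55134, -0.23901]), np.float64(-45.0))
```

View pics/w4o.png

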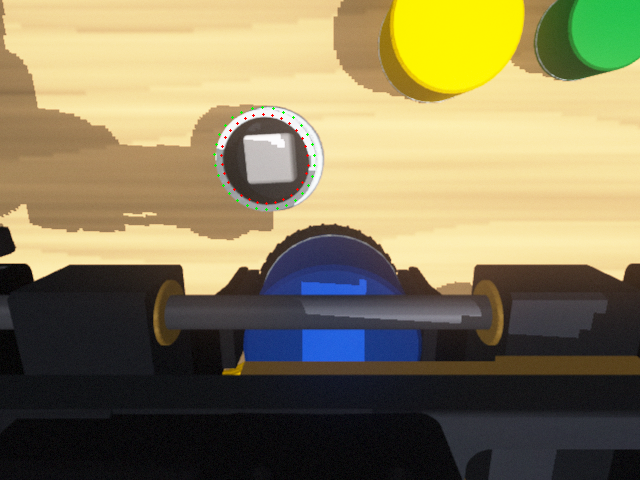

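The overlay shows the tin's mouth at about (267,160) with the chalk inside, and the held collar's front arc near (330,226). I'll refine the mouth centre, and find the lid's offset in the grip from that arc.

```bash
cat > e.py <<'E'
from c import *
def mouth(t,near,thr=105):
    d=np.load(t+'.npz');K,M=d['K'],d['M'];g=cv2.imread(f'pics/{t}.png',0)
    m=np.zeros_like(g); x,y=near; R_=60; m[y-R_:y+R_,x-R_:x+R_]=(g[y-R_:y+R_,x-R_:x+R_]<thr)
    lim=255*np.ones_like(g)
    n,l,s,ce=cv2.connectedComponentsWithStats(m)
    # component covering most of a ring around the mouth centre
    ids=[l[int(y+dy),int(x+dx)] for dx in range(-34,35,2) for dy in range(-34,35,2)]
    ids=[i for i in ids if i]; k=max(set(ids),key=ids.count)
    cs,_=cv2.findContours((l==k).astype(np.uint8),cv2.RETR_EXTERNAL,cv2.CHAIN_APPROX_NONE)
    h=cv2.convexHull(max(cs,key=cv2.contourArea)); hm=cv2.drawContours(np.zeros_like(g),[h],-1,1,-1)
    c,_=cv2.findContours(hm,cv2.RETR_EXTERNAL,cv2.CHAIN_APPROX_NONE); return K,M,c[0][:,0].astype(float)
def lidoff(t,ztool=.1836):
    c=vision.calibration('wrist');T=np.array(c['T_tool_cam']);K=np.load(t+'.npz')['K'];g=cv2.imread(f'pics/{t}.png',0)
    P=[]
    for u in range(280,381,2):
        col=g[205:262,u]; v=np.nonzero(col<75)[0]
        if len(v): 
            d=T[:3,:3]@np.linalg.inv(K)@[u,205+v[0]-.5,1]; P.append((T[:3,3]+d*(ztool-T[2,3])/d[2])[:2])
    P=np.array(P); f=least_squares(lambda q:np.hypot(P[:,0]-q[0],P[:,1]-q[1])-.033,[0,0],loss='soft_l1',f_scale=.0005)
    return f.x.round(5),circ(P)[0].round(4),np.sqrt(2*f.cost/len(P)).round(5)
if __name__=='__main__':
    for thr in (90,105,120):
        for t,n in (('w4',(267,160)),('w3',(153,225)),('w1',(112,181))):
            try:
                K,M,c=mouth(t,n,thr)
                print(t,thr,c.min(0),c.max(0),*(fitz(K,M,c,z) for z in (.056,.06,.064)))
            except Exception as e: print(t,e)
    for t in ('w2','w3','w4'): print(t,lidoff(t))
E
python3 e.py
```

```text
w4 90 [223. 118.] [308. 203.] (array([ 0.55252901, -0.24095029,  0.02828215]), np.float64(0.00022013866682119802)) (array([ 0.55232208, -0.24028167,  0.02782796]), np.float64(0.000216693919644802)) (array([ 0.55211515, -0.23961304,  0.02737378]), np.float64(0.00021324511978687162))
w3 90 [ 93. 187.] [193. 284.] (array([ 0.5637283 , -0.25091451,  0.03536407]), np.float64(0.0025911819304974644)) (array([ 0.56262598, -0.24880515,  0.03479718]), np.float64(0.00256654281956658)) (array([ 0.56152369, -0.24669581,  0.0342303 ]), np.float64(0.002541688149761596))
w1 90 [ 80. 150.] [142. 214.] (array([ 0.55270652, -0.24363188,  0.02798153]), np.float64(0.0011149209149371436)) (array([ 0.55227486, -0.24126964,  0.0276385 ]), np.float64(0.0011055186072051804)) (array([ 0.55184319, -0.23890735,  0.02729551]), np.float64(0.001096056624920127))
w4 105 [223. 118.] [308. 204.] (array([ 0.55261308, -0.24097046,  0.02842415]), np.float64(0.00020824369133442573)) (array([ 0.55240483, -0.2403015 ,  0.0279677 ]), np.float64(0.00020498494443140213)) (array([ 0.55219659, -0.23963253,  0.02751126]), np.floa
[... 1006 characters left out ...]
13  , -0.24873007,  0.03499202]), np.float64(0.002568498181597765)) (array([ 0.56121594, -0.24662171,  0.0344221 ]), np.float64(0.0025436355057990305))
w1 120 [ 79. 150.] [143. 215.] (array([ 0.55281459, -0.24371784,  0.02871016]), np.float64(0.0010278545964309)) (array([ 0.55238174, -0.24135389,  0.02835851]), np.float64(0.0010190424360869146)) (array([ 0.55194888, -0.2389899 ,  0.02800689]), np.float64(0.001010175612419468))
w2 (array([-9.0e-05, -7.8e-04]), array([ 0.0002, -0.0008,  0.0327]), np.float64(0.00025))
w3 (array([-0.00161, -0.00079]), array([-0.0018, -0.0008,  0.0332]), np.float64(0.00024))
w4 (array([-0.00159, -0.00086]), array([-0.0016, -0.0009,  0.033 ]), np.float64(0.00024))
```

Emit:
{"op": "play_rows", "data": {
  "series": [
    [-0.05, -0.07, 0, 0, 0, 0],
    [-0.12, -0.17, 0.06, 0, 0, 0],
    [-0.19, -0.26, 0.16, 0, 0, 0],
    [-0.19, -0.27, 0.27, 0, 0, 0],
    [-0.19, -0.27, 0.35, 0, 0, 0]
  ]
}}

```text
time: 9.7
ee_pos: [0.6359, -0.2399, 0.2703]
eef_rot: [0.0, 1.0, 0.0, -0.001]
ft_force: [0.0, 0.4, -2.5]
width: 0.0653
grip_force: 25.0
```

Emit:
{"op": "play_rows", "data": {
  "series": [
    [0, 0, 0, 0, 0, 0],
    [0, 0, 0, 0, 0, 0],
    [0, 0, 0, 0, 0, 0],
    [0, 0, 0, 0, 0, 0]
  ]
}}

```text
time: 10.1
ee_pos: [0.6367, -0.2397, 0.2731]
eef_rot: [-0.0, 1.0, -0.0, 0.001]
ft_force: [0.3, 0.2, -1.7]
width: 0.0653
grip_force: 25.0
```

```bash
python3 b.py w5 tin_a
python3 - <<'E'
from e import *
s=status.read_state(); print(s['ee_pos'],s['eef_rot'])
d=np.load('w5.npz'); n=proj(d['K'],d['M'],[.5524,-.2403,.06]).astype(int); print(n)
for thr in (90,105,120):
    K,M,c=mouth('w5',tuple(n),thr); print(thr,c.min(0),c.max(0),*(fitz(K,M,c,z) for z in (.056,.06,.064)))
print(lidoff('w5'))
E
```

```text
cam [ 0.568 -0.241  0.253] axes [ 0.25 -0.   -0.97] [-0.  1. -0.]
tin_a 0.8 [ 0.5503 -0.2403  0.0416] [329. 108.] 262 394 35 178
[ 0.6365581  -0.23992829  0.27263865] [ 2.08198858e-05  9.99999918e-01 -4.39979204e-06  4.03869561e-04]
[328 108]
90 [274.  48.] [384. 164.] (array([ 0.55199252, -0.24025537,  0.02827776]), np.float64(0.0001623081770878974)) (array([ 0.55232617, -0.24026211,  0.02770483]), np.float64(0.00015906892316248743)) (array([ 0.55265982, -0.24026884,  0.02713191]), np.float64(0.000155826791256759))
105 [274.  48.] [384. 165.] (array([ 0.55198379, -0.24021514,  0.02842755]), np.float64(0.00017202918140992672)) (array([ 0.55231756, -0.24022266,  0.02785161]), np.float64(0.00016860186974980987)) (array([ 0.55265135, -0.24023017,  0.02727567]), np.float64(0.00016517118120564942))
120 [273.  48.] [384. 165.] (array([ 0.55193014, -0.24027503,  0.02853905]), np.float64(0.00017556019172353929)) (array([ 0.55226504, -0.24028135,  0.02796085]), np.float64(0.00017206719903285886)) (array([ 0.55259993, -0.24028767,  0.02738264]), np.float64(0.00016857051366135306))
(array([-0.00151, -0.00102]), array([-0.0019, -0.001 ,  0.0334]), np.float64(0.00025))
```

View pics/w5.png

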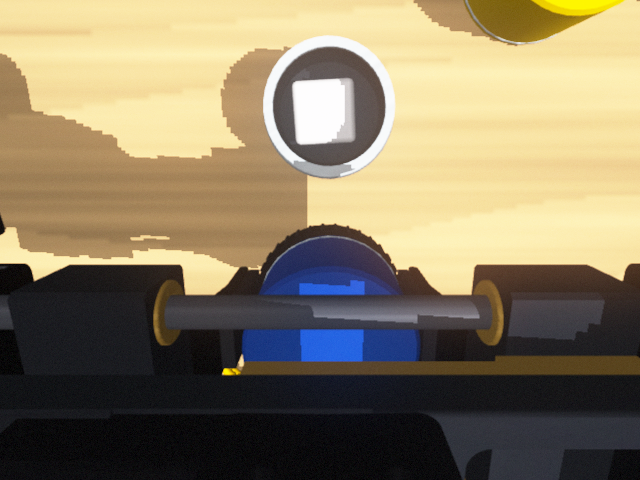

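The view shows the tin's mouth at (329,107) directly ahead of the held lid, collar arc top (330,226). The lid has to move 85.8 mm back in x and 0.4 mm in y.

Emit:
{"op": "play_rows", "data": {
  "series": [
    [0.08, 0.001, -0.03, 0, 0, 0],
    [0.22, 0.003, -0.03, 0, 0, 0],
    [0.38, 0.003, -0.03, 0, 0, 0],
    [0.51, 0.003, -0.03, 0, 0, 0],
    [0.572, 0.003, -0.03, 0, 0, 0]
  ]
}}

```text
time: 10.75
ee_pos: [0.5492, -0.24, 0.2769]
eef_rot: [0.001, 1.0, 0.0, -0.0]
ft_force: [0.0, -0.1, -2.4]
width: 0.0652
grip_force: 25.0
```

Emit:
{"op": "play_rows", "data": {
  "series": [
    [0, 0, 0, 0, 0, 0],
    [0, 0, 0, 0, 0, 0],
    [0, 0, 0.02, 0, 0, 0],
    [0, 0, 0.03, 0, 0, 0],
    [0, 0, 0.03, 0, 0, 0]
  ]
}}

```text
time: 11.25
ee_pos: [0.5509, -0.2393, 0.2715]
eef_rot: [-0.0, 1.0, 0.0, -0.0]
ft_force: [0.3, -0.4, -1.5]
width: 0.0656
grip_force: 25.0
```

```bash
python3 b.py w6 tin_a inner_lid
python3 - <<'E'
from h import *
s=status.read_state(); print(s['ee_pos'],s['ft_force'])
E
```

```text
cam [ 0.483 -0.24   0.252] axes [ 0.25 -0.   -0.97] [-0.  1. -0.]
tin_a 0.58 [ 0.5244 -0.2382  0.0365] [331. 214.] 268 387 190 251
inner_lid 0.82 [ 0.5232 -0.2464  0.0987] [314. 239.] 256 400 224 292
[ 0.55074069 -0.23956259  0.27214028] [ 0.24527028 -0.61526028 -0.70435918]
```

View pics/w6.png

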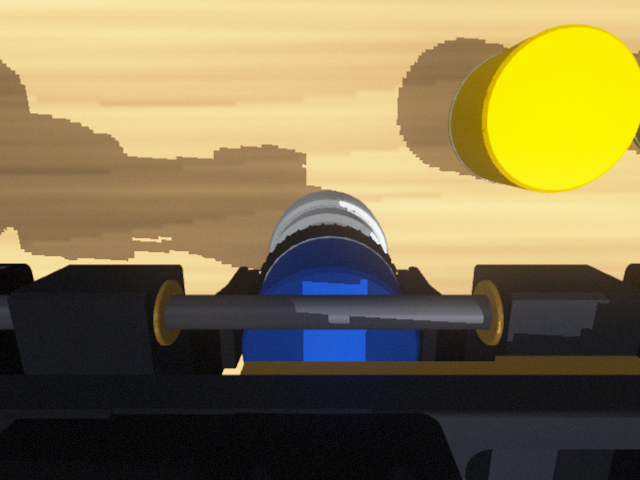

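The tin's shoulder is centred on columns 271–386 beneath the collar, which spans 262–398, so they line up. I'm lowering gently.

Emit:
{"op": "play_rows", "data": {
  "series": [
    [0, 0, 0.02, 0, 0, 0],
    [0, 0, 0.04, 0, 0, 0],
    [0, 0, 0.06, 0, 0, 0],
    [0, 0, 0.08, 0, 0, 0],
    [0, 0, 0.1, 0, 0, 0]
  ]
}}

```text
time: 12.0
ee_pos: [0.5507, -0.2395, 0.2568]
eef_rot: [0.0, 1.0, 0.0, -0.0]
ft_force: [-0.7, 0.6, -1.5]
width: 0.065
grip_force: 25.0
```

Emit:
{"op": "play_rows", "data": {
  "series": [
    [0, 0, 0.02, 0, 0, 0],
    [0, 0, 0.04, 0, 0, 0],
    [0, 0, 0.06, 0, 0, 0],
    [0, 0, 0.07, 0, 0, 0],
    [0, 0, 0.077, 0, 0, 0]
  ]
}}

```text
time: 12.5
ee_pos: [0.5506, -0.2395, 0.2454]
eef_rot: [0.0, 1.0, 0.0, -0.0]
ft_force: [-0.4, 0.2, -1.2]
width: 0.0649
grip_force: 25.0
```

Emit:
{"op": "play_rows", "data": {
  "series": [
    [0, 0, 0.003, 0, 0, 0],
    [0, 0, 0.005, 0, 0, 0],
    [0, 0, 0.005, 0, 0, 0]
  ]
}}

```text
time: 12.8
ee_pos: [0.5507, -0.2395, 0.2449]
eef_rot: [0.0, 1.0, 0.0, 0.0]
ft_force: [0.4, -0.1, -1.7]
width: 0.0654
grip_force: 25.0
```

Emit:
{"op": "play_rows", "data": {
  "series": [
    [0, 0, 0.004, 0, 0, 0],
    [0, 0, 0.007, 0, 0, 0],
    [0, 0, 0.007, 0, 0, 0]
  ]
}}

```text
time: 13.1
ee_pos: [0.5507, -0.2395, 0.2437]
eef_rot: [0.0, 1.0, 0.0, -0.0]
ft_force: [-0.3, 0.3, -2.7]
width: 0.0653
grip_force: 25.0
```

Emit:
{"op": "play_rows", "data": {
  "series": [
    [0, 0, 0.004, 0, 0, 0],
    [0, 0, 0.004, 0, 0, 0],
    [0, 0, 0.004, 0, 0, 0]
  ]
}}

```text
time: 13.4
ee_pos: [0.5507, -0.2396, 0.2436]
eef_rot: [0.0, 1.0, 0.0, 0.0]
ft_force: [-3.1, 0.8, 5.1]
width: 0.0654
grip_force: 25.0
```

There was 5 N of contact exactly at the predicted home height (0.2436). I'm releasing and holding.

Emit:
{"op": "play_rows", "data": {
  "series": [
    [0, 0, 0, 0, 0, 0],
    [0, 0, 0, 0, 0, 0],
    [0, 0, 0, 0, 0, 0]
  ]
}}

```text
time: 13.7
ee_pos: [0.5507, -0.2396, 0.2436]
eef_rot: [0.0, 1.0, 0.0, 0.0]
ft_force: [-3.8, 1.2, 5.8]
width: 0.0652
grip_force: 25.0
```

Emit:
{"op": "play_rows", "data": {
  "series": [
    [0, 0, 0, 0, 0, 0],
    [0, 0, 0, 0, 0, 0],
    [0, 0, 0, 0, 0, 0],
    [0, 0, 0, 0, 0, 0],
    [0, 0, 0, 0, 0, 0]
  ],
  "fingers": 1
}}

```text
time: 14.2
ee_pos: [0.5507, -0.2395, 0.2431]
eef_rot: [0.0, 1.0, -0.0, 0.0]
ft_force: [-0.5, 0.2, 0.2]
width: 0.0862
grip_force: 0.0
```

Emit:
{"op": "play_rows", "data": {
  "series": [
    [0, 0, -0.03, 0, 0, 0],
    [0, 0, -0.07, 0, 0, 0],
    [0, 0, -0.11, 0, 0, 0],
    [0, 0, -0.13, 0, 0, 0],
    [0, 0, -0.13, 0, 0, 0]
  ]
}}

```text
time: 14.7
ee_pos: [0.5509, -0.2396, 0.2635]
eef_rot: [0.0, 1.0, -0.0, 0.001]
ft_force: [0.5, 0.1, -0.8]
width: 0.087
grip_force: 0.0
```

```bash
python3 b.py w7 tin_a cap inner_lid
python3 - <<'E'
from h import *
s=status.read_state(); print(s['ee_pos'],s['ft_force'],s['time'])
cv2.imwrite('pics/s7.png',vision.camera('scene')); im=cv2.imread('pics/s7.png')[200:320,160:340]; im=cv2.resize(im,None,fx=2,fy=2,interpolation=cv2.INTER_CUBIC)
w=cv2.resize(cv2.imread('pics/w7.png'),(420,315)); o=np.zeros((315,785,3),np.uint8); o[:240,:360]=im; o[:,365:785]=w; cv2.imwrite('pics/c7.png',o)
E
```

```text
cam [ 0.483 -0.24   0.244] axes [ 0.25 -0.   -0.97] [ 0.  1. -0.]
tin_a 0.82 [ 0.5233 -0.2421  0.0343] [325. 214.] 267 388 191 250
cap 0.94 [ 0.4684 -0.1263  0.0567] [563. 111.] 451 639 17 192
cap 0.6 [ 0.5352 -0.2401  0.1136] [329. 284.] 254 406 224 373
inner_lid 0.55 [ 0.5231 -0.245   0.0698] [319. 227.] 262 392 214 278
[ 0.55060952 -0.23948225  0.26243781] [-0.18016243  0.38827216 -0.35258927] 15.05
```

View pics/c7.png

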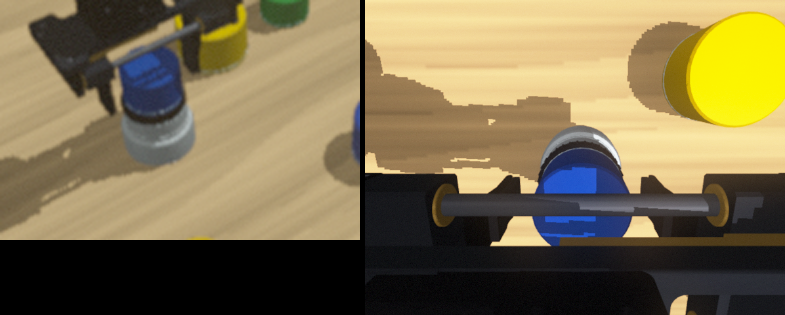

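The lid sits flat on the tin's rim with the cap nested, in the left crop at (155,85) above the tin at (157,140). The fingertips are 8 mm above the collar, so I'm gripping the cap alone.

Emit:
{"op": "play_rows", "data": {
  "series": [
    [0, 0, 0, 0, 0, 0],
    [0, 0, 0, 0, 0, 0],
    [0, 0, 0, 0, 0, 0],
    [0, 0, 0, 0, 0, 0],
    [0, 0, 0, 0, 0, 0]
  ],
  "fingers": -1,
  "squeeze": 15
}}

```text
time: 15.6
ee_pos: [0.5507, -0.2395, 0.2627]
eef_rot: [0.0, 1.0, 0.0, 0.0]
ft_force: [-0.2, -0.2, -1.1]
width: 0.0608
grip_force: 15.0
```

Emit:
{"op": "play_rows", "data": {
  "series": [
    [0, 0, 0, 0, 0, 0],
    [0, 0, 0, 0, 0, 0],
    [0, 0, 0, 0, 0, 0],
    [0, 0, 0, 0, 0, 0]
  ]
}}

```text
time: 16.0
ee_pos: [0.5507, -0.2395, 0.2626]
eef_rot: [0.0, 1.0, 0.0, -0.0]
ft_force: [0.5, 0.2, 0.5]
width: 0.0607
grip_force: 15.0
```

Emit:
{"op": "play_rows", "data": {
  "series": [
    [0, 0, -0.02, 0, 0, 0],
    [0, 0, -0.05, 0, 0, 0],
    [0, 0, -0.08, 0, 0, 0],
    [0, 0, -0.12, 0, 0, 0],
    [0, 0, -0.16, 0, 0, 0]
  ]
}}

```text
time: 16.5
ee_pos: [0.5507, -0.2396, 0.2874]
eef_rot: [0.0, 1.0, 0.0, 0.0]
ft_force: [0.4, -1.1, -0.1]
width: 0.0608
grip_force: 15.0
```

Emit:
{"op": "play_rows", "data": {
  "series": [
    [0, 0, -0.08, 0, 0, 0],
    [0, 0, -0.2, 0, 0, 0],
    [0, 0, -0.33, 0, 0, 0],
    [0, 0, -0.44, 0, 0, 0],
    [0, 0, -0.5, 0, 0, 0]
  ]
}}

```text
time: 17.0
ee_pos: [0.5508, -0.2398, 0.3639]
eef_rot: [0.0, 1.0, -0.0, 0.001]
ft_force: [0.7, -0.4, -1.3]
width: 0.0607
grip_force: 15.0
```

Emit:
{"op": "play_rows", "data": {
  "series": [
    [0, 0, 0, 0, 0, 0],
    [0, 0, 0, 0, 0, 0],
    [0, 0, 0, 0, 0, 0],
    [0, 0, 0, 0, 0, 0],
    [0, 0, 0, 0, 0, 0]
  ]
}}

```text
time: 17.5
ee_pos: [0.5506, -0.2395, 0.3611]
eef_rot: [0.0, 1.0, 0.0, -0.0]
ft_force: [0.5, 0.7, -1.1]
width: 0.0608
grip_force: 15.0
```

Run:
```python
from h import *
im=vision.camera('scene')[140:320,140:360]; im=cv2.resize(im,None,fx=1.7,fy=1.7,interpolation=cv2.INTER_CUBIC)
w=cv2.resize(vision.camera('wrist'),(400,300)); o=np.zeros((310,790,3),np.uint8); o[:im.shape[0],:im.shape[1]]=im; o[:300,385:785]=w; cv2.imwrite('pics/c8.png',o)
s=status.read_state(); print(s['ee_pos'],s['ft_force'],s['width'],s['grip_force'],s['time'])
```

```text
[ 0.55064113 -0.23948274  0.36136429] [-0.17408751  0.03223394 -0.86798892] 0.06069971254284995 14.999904448268353 17.6
```

View pics/c8.png

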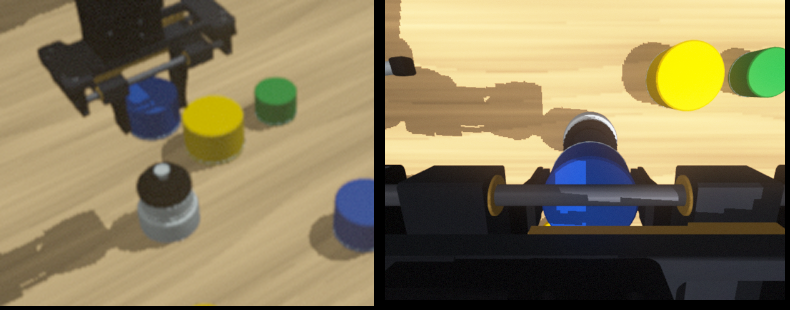

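The cap alone is held upright at (153,107) in the left crop. The black inner lid with its knob is seated level on the tin at (165,195), so I'm handing in.

```bash
python3 -c "
from bench import job
print(job.close_job())"
```

```text
the job is handed in; nothing more can be done
None
```

The job is handed in, with no verdict returned: the black inner lid looks fully home on the chalk tin, and the gripper holds the blue cap upright about 10 cm above it.

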